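# Pack the third detector, seat all units below the rim, shut and latch the case

## Task

Put the detector unit that stands by itself in front of the open carry case (not one of the heap on the left) into the empty pocket, and see that all three units sit flat on the floor of their pockets with nothing standing above the rim: put right any that does. Then close the lid, press it down against its rubber seal and lock it by turning the wing latch a full quarter turn clockwise, so that the lid stays down by itself. Leave the empty tray, the marker pen and the ring gauge where they are.

Things in the scene. Friction and masses are not known exactly. Their poses are not given: they have to be found in the camera images.
- case: grey plastic carry case, fixed, 132 x 257 mm, rim 44 mm above the bench. Origin: on the bench under the middle pocket's centre; x points to the hinge, away from the robot, y along the row of pockets to the left, z up. Outer front face at x = -67, rear at +65 mm; walls 5, floor 4 mm thick. Inside, free gutters lie before the pockets (x -62 to -40) and behind them (+40 to +60 mm)
- pocket_0 (a point): centre of the floor of the left pocket, 4 mm above the bench (case y = +77 mm). Each pocket is 73 x 73 mm inside, square to the case, between 4 mm ribs whose tops are 20 mm above the bench
- pocket_1 (a point): centre of the floor of the middle pocket, 4 mm above the bench (case y = 0)
- pocket_2 (a point): centre of the floor of the right pocket, 4 mm above the bench (case y = -77 mm); empty at the start
- strike (a point): inner edge of the steel strike plate inside the middle of the front wall (34 mm long, from x = -62 to -54, z = 35 to 40 mm in the case), below which the latch tongue locks; this point is in the middle of that edge, z = 35 mm
- unit_a: detector unit in the left or middle pocket: black round puck 46 mm across on a square white tray 68 mm wide, 9 mm high, corners cut (80 mm wide if turned 30 deg), 34 mm high in all, 45 to 90 g. Origin: centre of the underside; z up, x, y square to the tray; quarter turns are alike. The puck can be gripped from 10 to 34 mm above the underside. Fits a pocket only if square to it within about 7 deg
- unit_b: another such unit in the other of the left and middle pockets. Of unit_a and unit_b one sits right down (origin 4 mm above the bench, top 6 mm under the rim); the other was dropped in turned 25 to 65 deg, rests on the ribs (origin 20 mm above the bench) and stands 10 mm above the rim
- unit_c: the same kind of detector unit, standing by itself on the bench in front of the case, at any turn. (The few units heaped beside the grey tote to the left of it, under a black cord that hangs from overhead to the screw feeder, are not needed: keep the arm clear of heap and cord.)
- case_lid (a joint): lid angle, rad: 0 = flush on the rim, grows as it opens, 1.57 = upright. A stiff hinge (0.3 N m friction) holds it where it is left. Let down, it lies on the rubber seal at 0.035 to 0.05; the seal pushes back with about 11 N at the front edge when the lid is pressed to 0. Latched and let go: about 0.012. A unit standing above the rim keeps it up
- lid_hinge (a point): middle of the lid's hinge line, which runs along the case's y at x = +68, z = 46 mm in the case. The lid is a plate 8 mm thick, 259 mm long; shut, its top face is 52 mm above the bench, with a 1.5 mm raised panel in the middle
- lid_edge (a point): middle of the lid's free (front) edge on its outer (top) face, 136 mm from the hinge line; while the lid stands open the outer face looks away from the robot. Turns with the lid: z out of the outer face, x from the edge to the hinge
- case_latch (a joint): wing angle, rad, clockwise seen from above: 0 to 0.12 = open (wing along the free edge), 1.57 = locked (end stop, wing points to the hinge); friction 0.04 N m. A steel tongue under the lid turns with it and slips below the strike plate only while the lid is pressed right down (below about 0.01 rad); otherwise it catches on the plate's edge at about 0.2 rad
- wing_top (a point): middle of the wing's top, on the turning axis, 21.5 mm above the lid's top face, 115 mm from the hinge line. The wing is a black upright bar 10 mm thick, 42 mm long, 18 mm high on a steel rosette 33 mm across and 3.5 mm high. Turns with the wing: y along the bar, z out of the lid
- empty_tray: empty white square tray, 69 x 69 x 9 mm, bystander behind the case; origin at the centre of its underside
- marker: marker pen lying, 139 mm long, 18 mm thick, bystander on the right; origin under its middle
- ring: steel ring gauge, 52 mm across, 14 mm high, bystander behind the case; origin at the centre of its underside
Not all that is in view belongs to the job. Leave any red or turquoise look-alike of the unit_c alone.

How it is judged:
By the outcome, as a careful person would: the job done as asked, in the order asked, and still so for the second after the job is handed in, with the robot touching nothing.
It also fails if it takes over 69 s, if anything falls off the work surface, if the arm or the gripper's body presses on something with over 40 N, if the wrist force passes 120 N, or if a joint passes its speed limit or range.

## Robot

A 7-joint arm with a two-finger parallel gripper is mounted at the origin on a cart in front of the work surface, level with it; the furniture and walls round the work are solid. World frame = base frame: x ahead of the robot, y to its left, z up, the work surface at z = 0. Lengths are in mm, angles in rad, forces in N, time in s.
With the tool pointing down it reaches from about 400 to 850 mm from the base axis. Payload 10.4 kg.
Tool frame: the origin (TCP) lies at the very end of the fingers, on their centre line; the grasp point (between the pads) lies 19 mm behind it; z points along the fingers, y is the line along which they close (so a half turn about z gives the same grasp; the last joint's range is limited). The gripper opens to 87 mm and grips with 3 to 60 N. Pads are 19 mm wide; open, the fingers measure 117 mm over their backs; the gripper's body (75 mm by 190 mm) begins 51 mm behind the grasp point.
Start: joints at [1.299, 0.332, -0.065, 1.46, 0.022, 1.35, -0.088], TCP at [153.922, -605.772, 222.576] pointing down, gripper open.
Joint ranges: [-2.6, 2.6], [-0.5, 2.12], [-1.47, 1.34], [0.16, 2.42], [-1.27, 4.41], [0.06, 2.06], [-2.6, 2.6]. Speed limits (rad/s): [2.22, 2.22, 2.79, 2.79, 3.14, 3.14, 3.14].

## Interface

Orientations are given as a unit quaternion [x, y, z, w].
In Python, from station import r gives the robot as it stands.
- The arm moves only by the tool play_rows, never from a script. Its argument "plan" is a list of rows, each a list of 3 entries, a list of its own where there are three numbers: the shift along the tool's x, y, z in units of 25 mm (1.0 is 25 mm), then the turn, a rotation vector about the tool's x, y, z in rad, then the finger opening in mm, from 0 to 87. A call has 1 to 8 rows; each row shifts and turns the commanded pose from where the row before left it, along the tool's axes as they then stand; what a row does not reach is not made up. A row lasts 1/8 s, in which the tool goes at most 62.5 mm and 10.7 degrees, less where a joint would pass 70% of its speed; a pose out of reach is approached as far as the arm can. A call is refused whole if a number of a shift passes 1 or a number of a turn 0.188, either way. A call with a gripper value outside its range is refused whole. The fingers move at their own pace and stop on an object; "grip_force" is the grip in N (left out, the last holds). Time passes only in rows, so rows that do not move let the fingers close. It gives the time, the measured TCP pose, the force, the opening and the grip force at its end, in the units of the state.
- r.get_obs(): the state, without advancing time (a new reading comes with each control period).
- r.get_image(name): name is "scene" or "side" or "wrist"; returns a dict with "image" (480x640x3 uint8, red, green, blue), "K" (3x3 intrinsics, pixels), "dist" ([k1, k2, p1, p2, k3] as OpenCV has them; the pictures are not rectified), "R" (3x3) and "t" (3): a world point X has camera coordinates R X + t. Camera axes: x right, y down, z forward; pixel columns grow to the right and rows downward; lengths in mm; the calibration is good to about 2 mm. A picture is of the moment at which its call begins. There is no depth.
- r.sign_off(): hands the job in; it is judged then, once.
The state is a dict: "time_s": time; "qpos": joint angles; "qd": joint speeds; "tau": joint torques, N m; "ee_pos": TCP position; "tcp_rot": TCP orientation; "ft_force": force on the tool from outside, world axes, zero at the start; "torque": the same for the moment, N m; "gripper_width": finger opening in mm; "grip_force": force on a finger pad.
Only numpy, scipy, OpenCV 4.12 (cv2) and the standard library are available. Lean on these libraries where they do the work, as an engineer would, in place of code of your own. Each camera call takes 0.05 s, during which the arm holds its last target. There are 200 camera calls.

## Working session

There is one attempt and no reset: what is moved stays moved. The work goes in short steps, Python scripts to look and compute and a tool call to move; the robot and the scene stay as the last step left them, time stands still between calls to the robot, and variables do not carry over. Pictures are saved under pics/ and viewed, at most 10 in all, crops included, and the job is handed in when it is done.

Besides the shell and the picture viewer there is one more tool, called after "Emit:" as a command line: name --argument value ..., lists and objects as JSON in quotes. play_rows: Moves the arm, as the interface text tells. Its arguments: {"type":"object","properties":{"plan":{"type":"array","items":{"type":"array"}},"grip_force":{"type":"number"}},"required":["plan"]}

```bash
mkdir -p pics; ls; cat > h.py <<'E'
import numpy as np, cv2
from station import r
def snap(n,f):
    d=r.get_image(n); cv2.imwrite('pics/'+f+'.png',d['image'][:,:,::-1]); np.savez('pics/'+f+'.npz',**{k:np.array(d[k]) for k in('K','dist','R','t')}); return d
def cam(f): return np.load('pics/'+f+'.npz')
def ray(c,px):
    u=cv2.undistortPoints(np.array([[px]],float),c['K'],c['dist'])[0,0]
    R=c['R']; return -R.T@c['t'], R.T@np.array([u[0],u[1],1])
def onz(c,px,z):
    o,d=ray(c,px); return o+d*(z-o[2])/d[2]
def proj(c,X):
    return cv2.projectPoints(np.array(X,float).reshape(-1,1,3),cv2.Rodrigues(c['R'])[0],c['t'],c['K'],c['dist'])[0][:,0]
E
python3 - <<'E'
from h import *
for n in('scene','side','wrist'): d=snap(n,n+'0'); print(n,(-d['R'].T@d['t']).round())
im=[cv2.imread(f'pics/{n}0.png') for n in('scene','side','wrist')]
o=r.get_obs(); print(o)
E
```

```text
pics
scene [107. 669. 756.]
side [200. 494. 599.]
wrist [ 226. -588.  383.]
{'time_s': 0.15, 'qpos': array([ 1.29939565,  0.33271985, -0.06471607,  1.46073355,  0.02161367,
        1.34988979, -0.08849465]), 'qd': array([-2.15550537e-05, -1.06599889e-03,  1.13216152e-03, -2.03324553e-03,
       -4.26683442e-04,  2.05829435e-03, -2.76409024e-03]), 'tau': array([ 3.01035698e-04, -6.23636556e+01,  2.41017190e-02, -3.90140998e+01,
       -6.13546930e-02,  3.72143195e-02,  1.55471903e-04]), 'ee_pos': array([ 153.83628709, -605.47880863,  221.94811922]), 'tcp_rot': array([ 9.92269623e-01,  1.24099629e-01, -9.14507251e-05, -5.19302591e-04]), 'ft_force': array([0.7162397 , 0.57150868, 0.03061555]), 'torque': array([-0.03173487,  0.01682596,  0.00234858]), 'grip_force': 0.0, 'gripper_width': 86.8169604101597}
```

View pics/scene0.png

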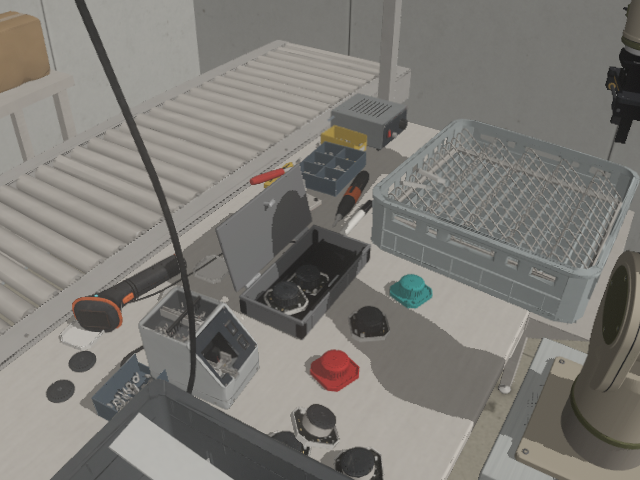

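View pics/side0.png

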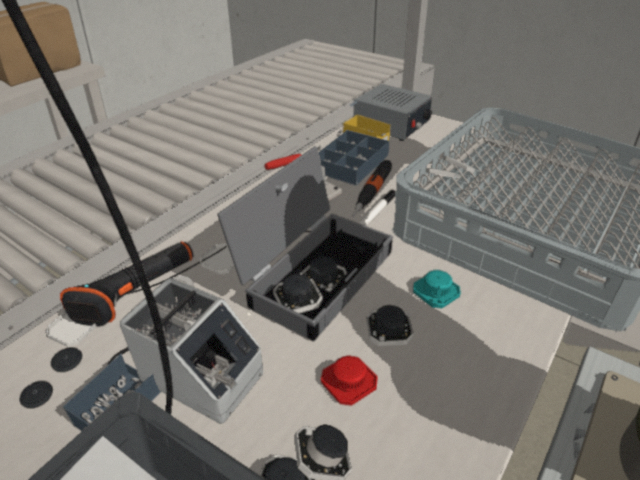

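Candidates: the black unit alone at scene (370,322), the red one (335,369), the turquoise one (411,290), and the heap at (318,422), (288,445) and (358,465). By the description, (370,322) is unit_c. I'll check it in a close crop.

```bash
python3 - <<'E'
from h import *
im=cv2.imread('pics/scene0.png')[155:355,205:435]
cv2.imwrite('pics/c1.png',cv2.resize(im,None,fx=3,fy=3,interpolation=cv2.INTER_CUBIC))
E
```

```text
(no output)
```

View pics/c1.png

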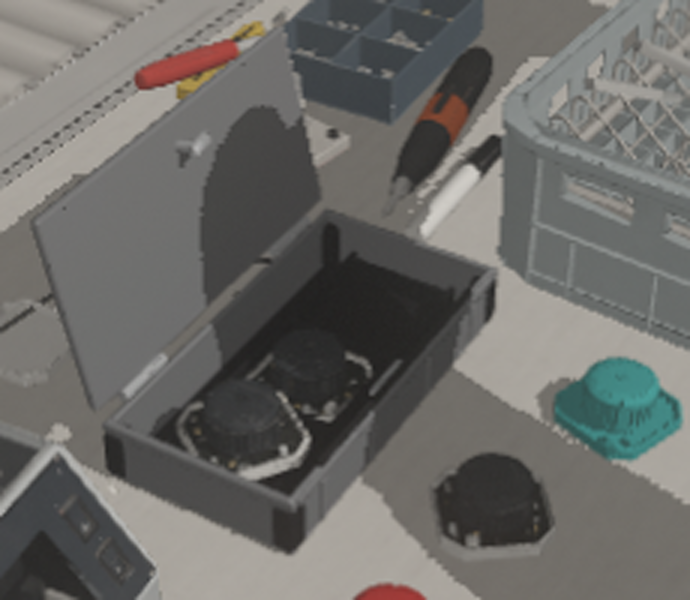

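The crop shows a black puck on a white tray standing alone at crop (493,505), which is unit_c. The left-pocket unit at crop (243,425) stands turned on the ribs. The middle unit at (312,370) is seated, and the right pocket is empty. Next I measure the case rim corners.

```bash
python3 - <<'E'
from h import *
c=cam('scene0')
f=lambda p:(205+p[0]/3,155+p[1]/3)
P={k:onz(c,f(p),44) for k,p in dict(FL=(291,502),RL=(107,427),FR=(494,270),RR=(326,211)).items()}
for k,v in P.items(): print(k,v.round(1))
# fit
loc=np.array([[-67,128.5],[65,128.5],[-67,-128.5],[65,-128.5]]);W=np.array([P[k][:2] for k in('FL','RL','FR','RR')])
M,_=cv2.estimateAffinePartial2D(loc,W); s=np.hypot(M[0,0],M[1,0]);print('scale',s,'yaw',np.arctan2(M[1,0],M[0,0]),'org',M[:,2])
# unit c puck top
for n,p,z in(('c top',(493,483),34),('c tray',(493,515),9),('a top',(243,403),54),('b top',(310,352),38)): print(n,onz(c,f(p),z).round(1))
E
```

```text
FL [510.4  80.7  44. ]
RL [636.7  88.1  44. ]
FR [ 517.3 -171.2   44. ]
RR [ 647.  -167.1   44. ]
scale 0.9801835237890326 yaw 0.028675971596753485 org [579.58090589 -43.2472378 ]
c top [426.   -3.7  34. ]
c tray [424.1  -3.3   9. ]
a top [574.6  35.6  54. ]
b top [577.5 -40.9  38. ]
```

```bash
cat >> h.py <<'E'
from scipy.spatial.transform import Rotation as Ro
def to(x,y,z,yaw=None):
    """turn about tool z (first), then shift in tool units; tool held pointing down; yaw = world angle of tool x"""
    o=r.get_obs(); R=Ro.from_quat(o['tcp_rot']); m=R.as_matrix(); y0=np.arctan2(m[1,0],m[0,0])
    if yaw is None: yaw=y0
    T=Ro.from_euler('z',yaw)*Ro.from_euler('x',np.pi)
    print('t',round(o['time_s'],2),'pos',o['ee_pos'].round(1),'yaw',y0.round(3),'w',o['gripper_width'].round(1),'g',round(o['grip_force'],1),'F',o['ft_force'].round(1))
    print(' turn',(R.inv()*T).as_rotvec().round(3),'shift',(T.inv().apply(np.array([x,y,z])-o['ee_pos'])/25).round(2))
E
python3 - <<'E'
from h import *
c=cam('scene0')
for p in((378,240),(575,320)): 
    b=onz(c,p,0); print(b.round())
    for z in(100,120,140,160,180): print(z,proj(c,[b[0],b[1],z]).round())
to(400,-30,330,0)
to(400,-30,330,0.25)
E
```

```text
[ 536. -248.    0.]
100 [[381. 201.]]
120 [[382. 192.]]
140 [[383. 184.]]
160 [[383. 175.]]
180 [[384. 167.]]
[ 107. -230.    0.]
100 [[590. 279.]]
120 [[593. 271.]]
140 [[597. 262.]]
160 [[600. 253.]]
180 [[603. 243.]]Traceback (most recent call last):
  File "<stdin>", line 6, in <module>
  File "h.py", line 19, in to
    print('t',round(o['time_s'],2),'pos',o['ee_pos'].round(1),'yaw',y0.round(3),'w',o['gripper_width'].round(1),'g',round(o['grip_force'],1),'F',o['ft_force'].round(1))
                                                                                    ^^^^^^^^^^^^^^^^^^^^^^^^
AttributeError: 'float' object has no attribute 'round'
```

Emit:
play_rows --plan '[[[0.7,-1,-0.5],[0,0,0],87],[[0.7,-1,-0.5],[0,0,0],87],[[0.8,-1,-0.5],[0,0,0],87],[[0.8,-1,-0.5],[0,0,0],87],[[0.8,-1,-0.5],[0,0,0],87],[[0.8,-1,-0.5],[0,0,0],87],[[0.8,-1,-0.5],[0,0,0],87],[[0.8,-1,-0.5],[0,0,0],87]]'

```text
time_s: 1.15
ee_pos: [255.2, -372.6, 322.8]
tcp_rot: [0.992, 0.124, -0.0, -0.0]
ft_force: [0.6, -0.3, 1.5]
gripper_width: 86.9
grip_force: 0.0
```

Emit:
play_rows --plan '[[[0.8,-1,0],[0,0,0],87],[[0.8,-1,0],[0,0,0],87],[[0.8,-1,0],[0,0,0],87],[[0.8,-1,0],[0,0,0],87],[[0.8,-1,0],[0,0,0],87],[[0.8,-1,0],[0,0,0],87],[[0.7,-1,0],[0,0,0],87],[[0.7,-1,0],[0,0,0],87]]'

```text
time_s: 2.15
ee_pos: [356.0, -140.7, 322.5]
tcp_rot: [0.992, 0.124, -0.0, 0.0]
ft_force: [0.6, 0.5, 0.3]
gripper_width: 87.1
grip_force: 0.0
```

Emit:
play_rows --plan '[[[0.7,-1,0],[0,0,0.06],87],[[0.7,-1,0],[0,0,0.06],87],[[0.7,-1,0],[0,0,0.06],87],[[0.7,-1,0],[0,0,0.07],87],[[0,0,0],[0,0,0],87],[[0,0,0],[0,0,0],87]]'

```text
time_s: 2.9
ee_pos: [408.7, -32.8, 322.4]
tcp_rot: [1.0, -0.0, -0.0, 0.0]
ft_force: [-0.9, -0.8, -0.3]
gripper_width: 87.3
grip_force: 0.0
```

```bash
sed -i "s/o\['gripper_width'\].round(1)/round(float(o['gripper_width']),1)/" h.py; python3 - <<'E'
from h import *
d=snap('wrist','w1'); print(d['R'].round(2), (-d['R'].T@d['t']).round())
to(400,-30,330,0)
E
```

```text
[[-0.   -1.   -0.  ]
 [-0.96  0.    0.27]
 [-0.27  0.   -0.96]] [483. -34. 484.]
t 2.95 pos [408.7 -33.  322.4] yaw -0.002 w 87.4 g 0.0 F [-1.1 -0.2 -0.6]
 turn [ 0.     0.    -0.002] shift [-0.35 -0.12 -0.3 ]
```

View pics/w1.png

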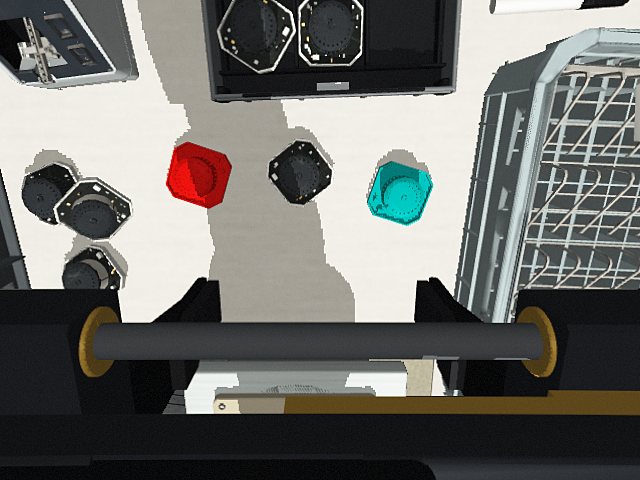

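The wrist view shows unit_c at (300,172), red at (199,175), turquoise at (401,193), the case front edge at row ~98, the turned left unit at (258,32), and the middle unit at (331,28). An enlarged crop will give the tray turn and exact points.

```bash
python3 - <<'E'
from h import *
im=cv2.imread('pics/w1.png')[0:212,200:470]
cv2.imwrite('pics/c2.png',cv2.resize(im,None,fx=2.8,fy=2.8,interpolation=cv2.INTER_CUBIC))
E
```

```text
(no output)
```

View pics/c2.png

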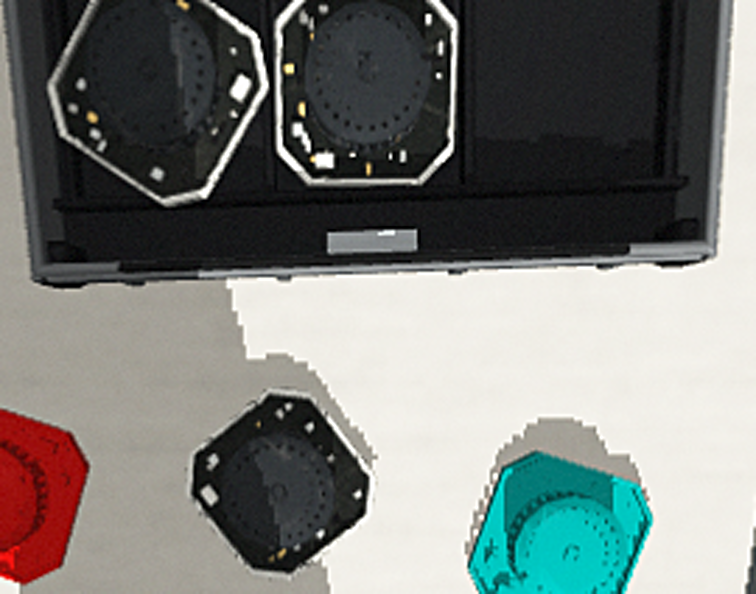

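```bash
python3 - <<'E'
from h import *
c=cam('w1')
f=lambda p:(200+p[0]/2.8,p[1]/2.8)
P=lambda p,z:onz(c,f(p),z)
E=[((303,397),(370,470)),((367,490),(290,573)),((194,460),(268,392)),((246,563),(194,493))]
for a,b in E:
    A,B=P(a,9),P(b,9); d=B-A; print('edge',np.hypot(*d[:2]).round(1),np.degrees(np.arctan2(d[1],d[0])).round(1)%90)
oc=[(303,397),(370,470),(367,490),(290,573),(268,392),(194,460),(194,493),(246,563)]
X=np.array([P(p,9) for p in oc]); print('c bbox centre',(X.max(0)+X.min(0))/2, X.max(0)-X.min(0))
print('c top',P((278,491),34))
FL,FR=P((35,281),44),P((716,257),44); d=FL-FR; print('front',FL,FR,np.hypot(*d[:2]),'yaw',np.arctan2(-d[0],d[1]))
s=(P((327,232),40)+P((417,230),40))/2; d=P((327,232),40)-P((417,230),40); print('strike',s,np.hypot(*d[:2]))
# middle unit tray (top z=13), turned unit (top z 29)
q=[(297,184),(425,182),(452,151),(455,12),(276,22),(277,154)]; X=np.array([P(p,13) for p in q]); print('mid',X.round(1).tolist())
for a,b in(((63,134),(160,202)),((208,191),(265,90)),((258,42),(180,0)),((50,82),(100,-5))):
    A,B=P(a,29),P(b,29); d=B-A; print('A edge',A.round(1),B.round(1),np.hypot(*d[:2]).round(1),np.degrees(np.arctan2(d[1],d[0])).round(1)%90)
print('A top',P((152,66),54),'mid top',P((366,68),38))
E
```

```text
edge 41.3 43.099999999999994
edge 48.9 47.19999999999999
edge 42.3 41.2
edge 37.1 35.4
c bbox centre [427.93555429 -13.89628835   9.        ] [76.48854626 75.01930171  0.        ]
c top [428.24594339 -13.38971662  34.        ]
front [507.82499029  76.10621824  44.        ] [ 515.70859263 -178.31553121   44.        ] 254.5438621848667 yaw 0.03097644226508059
strike [525.58839855 -50.24851692  40.        ] 33.67010998633648
mid [[545.4, -21.6, 13.0], [546.0, -71.9, 13.0], [557.1, -82.1, 13.0], [604.9, -81.8, 13.0], [601.7, -14.3, 13.0], [556.2, -14.0, 13.0]]
A edge [560.6  65.4  29. ] [537.   30.2  29. ] 42.4 56.3
A edge [540.9  11.8  29. ] [575.4 -10.5  29. ] 41.1 57.2
A edge [591.2  -8.2  29. ] [604.8  19.8  29. ] 31.2 64.2
A edge [578.   68.9  29. ] [606.4  48.7  29. ] 34.8 54.5
A top [577.84485972  27.41274752  54.        ] mid top [580.65341832 -47.63938513  38.        ]
```

```bash
python3 - <<'E'
from h import *
from scipy.optimize import least_squares
c=cam('scene0'); f=lambda p:(205+p[0]/3,155+p[1]/3); w=cam('w1'); g=lambda p:(200+p[0]/2.8,p[1]/2.8)
def T(p,L):
    L=np.array(L,float); cs,s=np.cos(p[2]),np.sin(p[2]); return np.c_[p[0]+cs*L[:,0]-s*L[:,1],p[1]+s*L[:,0]+cs*L[:,1],L[:,2]]
L=[[-67,128.5,44],[65,128.5,44],[-67,-128.5,44],[65,-128.5,44]]; S=np.array([f(p) for p in((291,502),(107,427),(494,270),(326,211))])
Lw=[[-67,128.5,44],[-67,-128.5,44],[-54,17,40],[-54,-17,40]]; W=np.array([g(p) for p in((35,281),(716,257),(327,232),(417,230))])
lid=np.array([f(p) for p in((37,222),(282,27))])
def lp(t): 
    e=[68-136*np.cos(t)+6*np.sin(t)*0, 46+136*np.sin(t)]; return [[e[0],129.5,e[1]],[e[0],-129.5,e[1]]]
def res(p,ms):
    o=[]
    if 's' in ms: o+=[(proj(c,T(p,L))-S).ravel(), (proj(c,T(p,lp(p[3])))-lid).ravel()]
    if 'w' in ms: o+=[(proj(w,T(p,Lw))-W).ravel()]
    return np.concatenate(o)
for ms in('s','w','sw'):
    q=least_squares(res,[579,-45,.03,1.6],args=(ms,)); print(ms,q.x.round(3),res(q.x,ms).round(1))
print(proj(c,[[428,-13.5,34]])*3-np.array([615,465]))
print('tcp in wrist',proj(w,[r.get_obs()['ee_pos']]), w['K'],w['dist'])
to(428,-12,150,0.72); print(r.get_obs()['qpos'].round(2))
E
```

```text
s [ 5.79501e+02 -4.34960e+01  3.60000e-02  1.79600e+00] [ 0.6  1.2 -1.1 -0.9  0.8 -0.8 -0.2 -0.9 -0.4  1.   0.3 -0.5]
w [ 5.7910e+02 -4.8803e+01  3.1000e-02  1.6000e+00] [-1.4 -0.3  1.  -0.4  0.1  0.7  0.4  0.3]
sw [ 5.79353e+02 -4.74440e+01  3.70000e-02  1.81700e+00] [ 2.1 -0.1  0.4 -2.1  1.8 -1.8  0.8 -1.8 -0.  -0.3  0.1 -1.4 -2.3  0.2
  0.2 -1.5 -0.9  0.5 -0.6 -0.1]
[[498.01376376 471.77253921]]
tcp in wrist [[315.28901475 298.83857146]] [[395.55225545   0.         317.40749392]
 [  0.         395.55225545 237.84964759]
 [  0.           0.           1.        ]] [0.01357713 0.         0.         0.         0.        ]
t 2.95 pos [408.7 -33.  322.4] yaw -0.002 w 87.4 g 0.0 F [-1.1 -0.2 -0.6]
 turn [ 0.     0.    -0.722] shift [ 1.13 -0.12  6.9 ]
[ 0.89 -0.2  -0.77  1.77 -0.14  1.52 -1.44]
```

Emit:
play_rows --plan '[[[0,0,0.9],[0,0,-0.18],70],[[0,0,0.9],[0,0,-0.18],70],[[0,0,0.9],[0,0,-0.18],70],[[0,0,0.9],[0,0,-0.18],70],[[0.3,0,0.9],[0,0,0],70],[[0.3,0,0.9],[0,0,0],70],[[0.3,0,0.9],[0,0,0],70],[[0.2,0,0.6],[0,0,0],70]]'

```text
time_s: 3.95
ee_pos: [429.4, -14.7, 149.0]
tcp_rot: [0.936, 0.351, -0.0, -0.0]
ft_force: [0.2, 0.1, 1.2]
gripper_width: 69.8
grip_force: 0.0
```

Emit:
play_rows --plan '[[[0,0,0],[0,0,0],70],[[0,0,0],[0,0,0],70]]'

```text
time_s: 4.2
ee_pos: [430.0, -14.4, 150.7]
tcp_rot: [0.936, 0.352, 0.0, 0.0]
ft_force: [0.1, -0.4, -0.6]
gripper_width: 70.1
grip_force: 0.0
```

```bash
python3 - <<'E'
from h import *
d=snap('wrist','w2'); to(428,-13,20,0.72); print(r.get_obs()['qpos'].round(2)); print(proj(cam('w2'),[r.get_obs()['ee_pos'],[428,-13.5,34]]))
im=cv2.imread('pics/w2.png'); cv2.imwrite('pics/w2v.png',im[100:,:])
E
```

```text
t 4.25 pos [430.1 -14.5 150.8] yaw 0.718 w 69.8 g 0.0 F [ 0.2 -0.4  0.4]
 turn [ 0.001 -0.001 -0.002] shift [-0.03 -0.1   5.23]
[ 0.75 -0.   -0.81  2.   -0.    1.14 -0.91]
[[317.03792193 297.48641038]
 [314.18076645 231.64641324]]
```

View pics/w2.png

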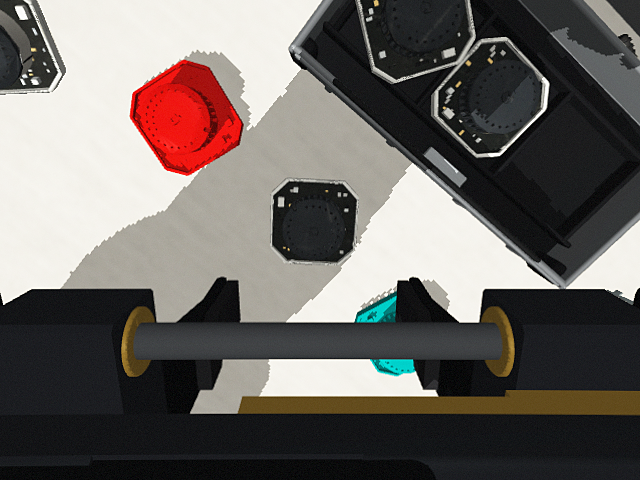

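Unit_c is square under the tool with its centre at (314,225), as predicted, and the neighbours are clear of the fingers. I'll descend and grip.

Emit:
play_rows --plan '[[[0,-0.1,0.9],[0,0,0],70],[[0,0,0.9],[0,0,0],70],[[0,0,0.9],[0,0,0],70],[[0,0,0.9],[0,0,0],70],[[0,0,0.9],[0,0,0],70],[[0,0,0.75],[0,0,0],70],[[0,0,0],[0,0,0],40],[[0,0,0],[0,0,0],40]]' --grip_force 25

```text
time_s: 5.25
ee_pos: [428.8, -12.4, 19.8]
tcp_rot: [0.936, 0.352, 0.001, 0.0]
ft_force: [0.2, -0.8, 0.7]
gripper_width: 57.2
grip_force: 0.0
```

Emit:
play_rows --plan '[[[0,0,0],[0,0,0],40],[[0,0,0],[0,0,0],40],[[0,0,0],[0,0,0],40]]'

```text
time_s: 5.62
ee_pos: [428.7, -12.3, 19.6]
tcp_rot: [0.936, 0.352, 0.0, 0.001]
ft_force: [-1.7, 0.4, 7.1]
gripper_width: 44.6
grip_force: 25.0
```

```bash
python3 - <<'E'
from h import *
to(577,-125,110,0.033)
E
```

```text
t 5.62 pos [428.7 -12.3  19.6] yaw 0.719 w 44.6 g 25.0 F [-1.7  0.4  7.1]
 turn [ 0.001 -0.001  0.686] shift [ 5.78  4.7  -3.62]
```

Emit:
play_rows --plan '[[[0,0,-1],[0,0,0],40],[[0,0,-1],[0,0,0.17],40],[[0,0,-1],[0,0,0.17],40],[[0,0,-1],[0,0,0.17],40],[[0,0,-0.4],[0,0,0.176],40],[[0.9,0.8,0],[0,0,0],40],[[1,0.8,0],[0,0,0],40],[[1,0.8,0],[0,0,0],40]]'

```text
time_s: 6.62
ee_pos: [503.3, -70.6, 129.0]
tcp_rot: [1.0, 0.016, 0.0, 0.0]
ft_force: [-0.1, 0.3, -0.2]
gripper_width: 45.1
grip_force: 25.0
```

Emit:
play_rows --plan '[[[1,0.8,0],[0,0,0],40],[[1,0.8,0],[0,0,0],40],[[0.9,0.7,0],[0,0,0],40],[[0,0,0],[0,0,0],40],[[0,0,0],[0,0,0],40]]'

```text
time_s: 7.25
ee_pos: [576.4, -124.2, 128.7]
tcp_rot: [1.0, 0.017, -0.0, -0.0]
ft_force: [0.4, -0.7, -1.2]
gripper_width: 45.0
grip_force: 25.0
```

```bash
python3 - <<'E'
from h import *
d=snap('wrist','w3'); snap('side','s3'); to(580.5,-123,30,0.033); c=cam('w3'); print(r.get_obs()['qpos'].round(2))
im=cv2.imread('pics/w3.png')
cs,s=np.cos(.033),np.sin(.033)
for y in(-50,):
  for o in [(579.2,-48.5)]:
    X=[[o[0]+cs*a-s*b,o[1]+s*a+cs*b,z] for a,b,z in((36.5,-40.5,20),(36.5,-113.5,20),(-36.5,-113.5,20),(-36.5,-40.5,20),(-67,128.5,44),(-67,-128.5,44),(65,-128.5,44))]
    p=proj(c,X); print(p.round())
    cv2.polylines(im,[p[:4].astype(int).reshape(-1,1,2)],True,(0,255,0),1); cv2.polylines(im,[p[4:].astype(int).reshape(-1,1,2)],False,(0,255,255),1)
cv2.imwrite('pics/w3v.png',im)
E
```

```text
t 7.35 pos [ 576.4 -124.2  129. ] yaw 0.034 w 45.1 g 25.0 F [-0.1  0.1 -0.7]
 turn [0.    0.    0.001] shift [ 0.17 -0.04  3.96]
[ 0.68  0.4  -0.67  1.65  0.27  1.19 -1.6 ]
[[264. 175.]
 [372. 175.]
 [368. 275.]
 [268. 275.]
 [ 19. 330.]
 [392. 329.]
 [404. 132.]]
```

View pics/w3v.png

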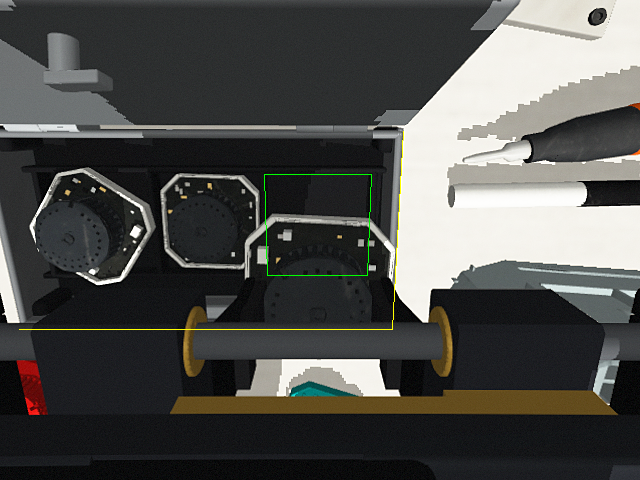

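```bash
python3 - <<'E'
from h import *
c=cam('w3'); g=cv2.cvtColor(cv2.imread('pics/w3.png'),cv2.COLOR_BGR2GRAY).astype(int)
for row in(145,160,175,190):
    l=g[row,370:415]; d=np.diff(l); k=np.argmax(d); print('row',row,'edge col',370+k+.5, onz(c,(370+k+1,row),44).round(1), l[k-12:k+4])
print('col pocket rows 155-185 @330',g[150:190,330])
print('col mid @210 rows 165-185',g[165:185,210], 'rows 255-275',g[255:275,210])
print('row 215, cols155-175',g[215,155:175],'250-285',g[200,250:285])
E
```

```text
row 145 edge col 402.5 [ 640.6 -175.1   44. ] [ 31  31  42  48  61 134 137 146 153 154 135 116 144 255 245 243]
row 160 edge col 401.5 [ 631.6 -175.3   44. ] [ 49  45  49  40  44 122 140 145 158 155 135 127 108 255 248 244]
row 175 edge col 400.5 [ 622.5 -175.5   44. ] [ 47  43  48  45  38 106 142 141 155 153 142 114  99 254 250 245]
row 190 edge col 399.5 [ 613.2 -175.8   44. ] [ 47  47  47  44  42  90 136 146 158 152 142 125  99 223 254 246]
col pocket rows 155-185 @330 [21 17 22 20 24 21 20 20 24 23 19 20 19 19 26 14 15 11 19 29 35 35 32 29
 31 30 34 30 32 30 32 29 33 36 31 37 29 31 36 34]
col mid @210 rows 165-185 [ 12   9  16  19  23  22  17  19   4 110 153 193 171  68  13  24  20   4
 153 180] rows 255-275 [ 32  30  32  36  30  35  30  19  58 111 143 195 157  47   3   3  13  13
  16  21]
row 215, cols155-175 [ 17  14  14  15  10   5  25 139 191 136 101  87  27  20  25  32  34  36
  36  36] 250-285 [ 20  24  22  30  27  90 220 203 112  72   6  18  17  20  14   6   9   5
  21  22  18  18  20  25  25  15  19  21  19  21  22  18  15  23  17]
```

```bash
python3 - <<'E'
from h import *
c=cam('w3'); cs,s=np.cos(.03),np.sin(.03)
W=lambda a,b,z:[579.2+cs*a-s*b,-48.5+s*a+cs*b,z]
for a,z in((36.5,20),(40.5,20),(40.5,4),(36.5,4),(60,4),(60,44)): print(a,z,proj(c,[W(a,-85,z)]).round(1))
A=onz(c,(210,173.5),13);B=onz(c,(210,268.5),13);print(A,B); C=onz(c,(161.7,215),13);D=onz(c,(259.5,200),13);print(C,D)
print('held tray', [onz(c,(u,217),119).round(1) for u in (275,365)])
to(581.7,-125.3,32,0.03)
E
```

```text
36.5 20 [[329.9 175. ]]
40.5 20 [[329.9 169. ]]
40.5 4 [[329.3 166.6]]
36.5 4 [[329.2 172.3]]
60 4 [[329.6 138.5]]
60 44 [[331.5 140.7]]
[615.64058612 -49.18561638  13.        ] [545.19994806 -46.22674329  13.        ]
[584.89534798 -13.44148776  13.        ] [598.10710964 -83.4429667   13.        ]
held tray [array([ 610.7, -105.4,  119. ]), array([ 612. , -145.3,  119. ])]
t 7.35 pos [ 576.4 -124.2  129. ] yaw 0.034 w 45.1 g 25.0 F [-0.1  0.1 -0.7]
 turn [0.    0.    0.004] shift [0.21 0.05 3.88]
```

Emit:
play_rows --plan '[[[0.2,0,0.7],[0,0,0.004],40],[[0,0,0.7],[0,0,0],40],[[0,0,0.7],[0,0,0],40],[[0,0,0.7],[0,0,0],40],[[0,0,0.6],[0,0,0],40],[[0,0,0.3],[0,0,0],40],[[0,0,0.3],[0,0,0],40],[[0,0,0],[0,0,0],40]]'

```text
time_s: 8.35
ee_pos: [584.6, -124.8, 30.6]
tcp_rot: [1.0, 0.015, 0.003, 0.0]
ft_force: [5.9, -0.7, 5.0]
gripper_width: 45.0
grip_force: 25.0
```

Emit:
play_rows --plan '[[[0.08,0,0],[0,0,0],40],[[0,0,0.1],[0,0,0],40],[[0,0,0.1],[0,0,0],40],[[0,0,0],[0,0,0],40]]'

```text
time_s: 8.85
ee_pos: [586.0, -124.8, 28.0]
tcp_rot: [1.0, 0.014, 0.002, 0.001]
ft_force: [-11.1, 1.3, 33.5]
gripper_width: 45.2
grip_force: 25.0
```

```bash
python3 - <<'E'
from h import *
snap('side','s4'); snap('scene','sc4'); snap('wrist','w4')
a=cv2.imread('pics/sc4.png')[120:340,200:420]; b=cv2.imread('pics/w4.png')[120:340,150:450]
a=cv2.resize(a,(400,400),interpolation=cv2.INTER_CUBIC); b=cv2.resize(b,(400,293),interpolation=cv2.INTER_CUBIC)
c=cv2.resize(cv2.imread('pics/w4.png'),(400,300))
cv2.imwrite('pics/m4.png',np.hstack([np.vstack([a,np.zeros((193,400,3),np.uint8)]),np.vstack([b,c])]))
E
```

```text
(no output)
```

View pics/m4.png

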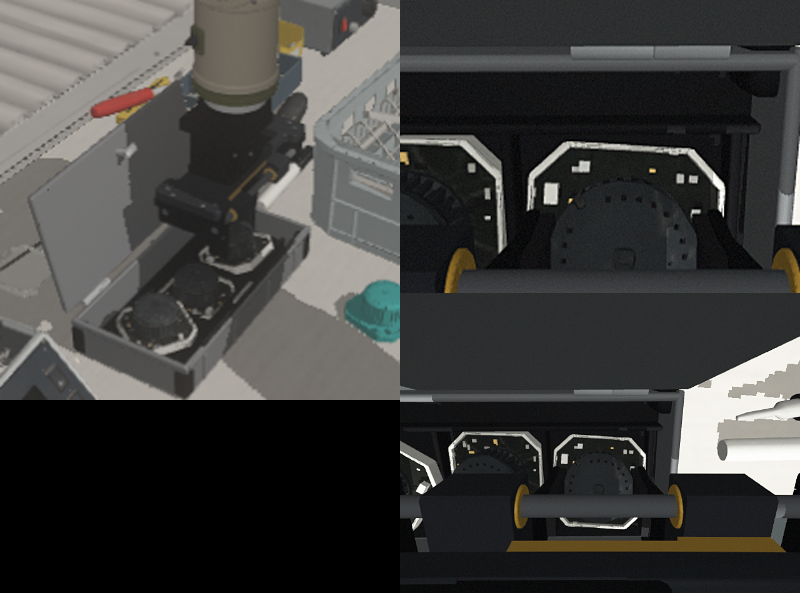

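The mosaic shows the held tray inside the right pocket with its back edge at (560,142)–(700,152), a few degrees off. It's wedged about 4 mm above the floor. I'll release it and let it settle.

Emit:
play_rows --plan '[[[0,0,-0.15],[0,0,0],40],[[0,0,0],[0,0,0],60],[[0,0,0],[0,0,0],60],[[0,0,0],[0,0,0],60],[[0,0,-0.6],[0,0,0],62],[[0,0,-1],[0,0,0],62],[[0,0,-1],[0,0,0],62],[[0,0,0],[0,0,0],62]]'

```text
time_s: 10.0
ee_pos: [585.4, -124.7, 95.4]
tcp_rot: [1.0, 0.014, 0.002, 0.001]
ft_force: [0.9, -0.6, 1.2]
gripper_width: 61.8
grip_force: 0.0
```

```bash
python3 - <<'E'
from h import *
snap('wrist','w5');snap('scene','sc5'); to(580,-125,50,0.03)
c=cam('w5'); im=cv2.imread('pics/w5.png'); cs,s=np.cos(.03),np.sin(.03)
W=lambda a,b,z:[579.7+cs*a-s*b,-48.5+s*a+cs*b,z]
o=[(34,-20),(34,20),(20,34),(-20,34),(-34,20),(-34,-20),(-20,-34),(20,-34)]
P=proj(c,[W(a,b-77,13) for a,b in o]); print(P.round(0).tolist())
x=im[100:330,200:480]; cv2.imwrite('pics/m5.png',cv2.resize(x,None,fx=2.6,fy=2.6,interpolation=cv2.INTER_CUBIC))
E
```

```text
t 10.1 pos [ 583.9 -124.8   92.8] yaw 0.029 w 62.1 g 0.0 F [-0.6  0.1 -0.3]
 turn [ 0.    -0.    -0.001] shift [-0.16  0.01  1.71]
[[348.0, 198.0], [284.0, 198.0], [263.0, 220.0], [265.0, 279.0], [287.0, 299.0], [346.0, 299.0], [368.0, 279.0], [370.0, 220.0]]
```

View pics/m5.png

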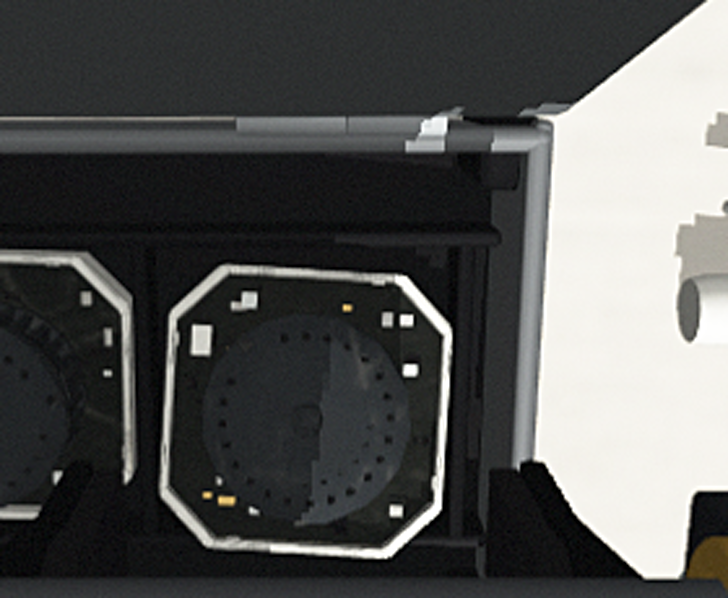

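```bash
cat >> h.py <<'E'
def tray(c,pts,guess):
    """pts: 8 image vertices from back-left, clockwise in image (back edge L,R, right edge, front edge R,L, left edge); returns pose of tray top plane, local frame x back,y left"""
    from scipy.optimize import least_squares
    O=np.array([(34,21,9),(34,-21,9),(21,-34,9),(-21,-34,9),(-34,-21,9),(-34,21,9),(-21,34,9),(21,34,9)],float)
    f=lambda p:(proj(c,Ro.from_rotvec(p[3:]).apply(O)+p[:3])-pts).ravel()
    q=least_squares(f,guess,x_scale=[1,1,1,.02,.02,.02]); return q.x,f(q.x)
E
python3 - <<'E'
from h import *
c=cam('w5')
p=np.array([(228,269),(402,280),(451,328),(440,490),(388,554),(210,547),(161,494),(170,310)])/2.6+[200,100]
x,e=tray(c,p,[582,-125,10,0,0,0]); print(x[:3].round(1),np.degrees(x[3:]).round(1),e.round(1))
c=cam('w3')   # mid seated unit check from w3 overlay pic: left pocket region
p=np.array([(172,175),(248,175),(258,187),(257,257),(246,268),(172,265),(162,253),(163,186)],float)
x,e=tray(c,p,[580,-48,4,0,0,0]); print('mid w3',x[:3].round(1),np.degrees(x[3:]).round(1),e.round(1))
E
```

```text
[ 577.9 -125.5   12.7] [ 7.8 13.7 -2.3] [ 0.1 -2.1 -0.6 -2.4 -0.8  0.7 -0.1  3.6 -1.  -1.3  1.7  0.2  0.4 -0.7
  0.2  2. ]
mid w3 [582.4 -50.1  15.3] [ 4.7 12.4 -0.3] [ 7.2 -4.8 -6.2 -2.4  2.4  5.1  2.3 -4.8 -5.8  2.3  6.6  4.5 -2.9 -2.6
 -3.7  2.8]
```

The fit says the back edge is on the floor and the front edge is on the front rib, which puts it about 4 mm too far forward with a 14° pitch. I'll regrip, ease it backwards and release.

Emit:
play_rows --plan '[[[0,0,0.9],[0,0,0],62],[[0,0,0.9],[0,0,0],62],[[0,0,0.7],[0,0,0],62],[[0,0,0],[0,0,0],40],[[0,0,0],[0,0,0],40],[[0,0,0],[0,0,0],40],[[0.15,0,0],[0,0,0],40],[[0.15,0,0],[0,0,0],40]]' --grip_force 15

```text
time_s: 11.1
ee_pos: [591.1, -124.8, 30.4]
tcp_rot: [1.0, 0.014, -0.001, 0.0]
ft_force: [-12.5, -1.1, 11.1]
gripper_width: 45.2
grip_force: 15.0
```

Emit:
play_rows --plan '[[[0,0,0],[0,0,0],40],[[0,0,0.1],[0,0,0],40]]'

```text
time_s: 11.35
ee_pos: [589.8, -125.0, 27.9]
tcp_rot: [1.0, 0.014, -0.002, 0.001]
ft_force: [-15.3, -1.5, 14.7]
gripper_width: 45.3
grip_force: 15.0
```

Emit:
play_rows --plan '[[[-0.1,0,-0.1],[0,0,0],62],[[0,0,0],[0,0,0],62],[[0,0,0],[0,0,0],62],[[0,0,-0.7],[0,0,0],62],[[0,0,-1],[0,0,0],62],[[0,0,-1],[0,0,0],62],[[0,0,0],[0,0,0],62],[[0,0,0],[0,0,0],62]]'

```text
time_s: 12.35
ee_pos: [588.8, -124.6, 97.6]
tcp_rot: [1.0, 0.014, 0.0, 0.0]
ft_force: [-0.3, 0.4, 0.0]
gripper_width: 61.9
grip_force: 0.0
```

```bash
python3 - <<'E'
from h import *
snap('wrist','w6');snap('scene','sc6'); to(582,-125,93,0.03)
c=cam('w6'); im=cv2.imread('pics/w6.png'); cs,s=np.cos(.03),np.sin(.03)
W=lambda a,b,z:[579.7+cs*a-s*b,-48.5+s*a+cs*b,z]
o=[(34,21),(34,-21),(21,-34),(-21,-34),(-34,-21),(-34,21),(-21,34),(21,34)]
P=proj(c,[W(a,b-77,13) for a,b in o]); print(P.round(1).tolist())
# white-ish tray rim contour
g=cv2.cvtColor(im,cv2.COLOR_BGR2GRAY); m=(g[180:330,255:385]>95).astype(np.uint8)
x=im[100:330,200:480]; cv2.polylines(x,[(P-[200,100]).round().astype(int).reshape(-1,1,2)],True,(0,255,0),1)
cv2.imwrite('pics/m6.png',cv2.resize(x,None,fx=2.6,fy=2.6,interpolation=cv2.INTER_CUBIC))
# automatic profile: back/front edges on columns 300..340 and left/right on rows 235..270
for u in(295,318,340): 
    k=np.where(g[185:330,u]>100)[0]+185; print('col',u,k)
for v in(235,250,265):
    k=np.where(g[v,250:392]>100)[0]+250; print('row',v,k)
E
```

```text
t 12.45 pos [ 588.4 -124.5   96.9] yaw 0.029 w 62.0 g 0.0 F [-0.3 -0.1  0.7]
 turn [-0.     0.001 -0.001] shift [-0.26  0.01  0.16]
[[283.4, 202.6], [349.9, 202.4], [369.8, 222.4], [367.7, 283.5], [347.9, 301.4], [285.9, 301.5], [266.0, 283.7], [263.6, 222.6]]
col 295 [199 200 201 208 209 210 211 212 213 214 293 294 295 296 297 298]
col 318 [199 200 201 297 298]
col 340 [200 201 202 296 297 298 299]
row 235 [250 266 267 268 355 356 357 358 359 360 369 370 371 372]
row 250 [250 252 266 267 268 368 369 370 371]
row 265 [250 251 252 266 267 268 367 368 369 370]
```

Unit_c now spans 99.5×105 px against 99×105 predicted for the seated height, so it lies flat. Next is the turned unit in the left pocket.

Emit:
play_rows --plan '[[[0,-0.8,-0.3],[0,0,0],70],[[-0.05,-0.9,-0.3],[0,0,0],70],[[-0.05,-0.9,-0.1],[0,0,0],70],[[-0.05,-0.9,0],[0,0,0],70],[[-0.05,-0.9,0],[0,0,0],70],[[-0.05,-0.9,0],[0,0,0],70],[[0,-0.8,0],[0,0,0],70],[[0,0,0],[0,0,0.15],70]]'

```text
time_s: 13.45
ee_pos: [577.9, 31.1, 115.2]
tcp_rot: [0.998, -0.06, 0.0, -0.0]
ft_force: [0.7, -0.6, 0.0]
gripper_width: 69.7
grip_force: 0.0
```

Emit:
play_rows --plan '[[[0,0,0],[0,0,0.16],70],[[0,0,0],[0,0,0],70],[[0,0,0],[0,0,0],70]]'

```text
time_s: 13.82
ee_pos: [578.2, 28.2, 115.1]
tcp_rot: [0.99, -0.138, 0.0, 0.0]
ft_force: [-0.3, -0.2, -0.3]
gripper_width: 70.0
grip_force: 0.0
```

```bash
python3 - <<'E'
from h import *
snap('wrist','w7'); to(577.5,28,39.5,-0.28); print(r.get_obs()['qpos'].round(2))
c=cam('w7'); im=cv2.imread('pics/w7.png'); g=cv2.cvtColor(im,cv2.COLOR_BGR2GRAY)
a=-33.5*np.pi/180
p=proj(c,[[577.5+23*np.cos(t),28+23*np.sin(t),54] for t in np.linspace(0,6.28,40)]); print('puck',p.min(0).round(),p.max(0).round())
o=np.array([(34,21),(34,-21),(21,-34),(-21,-34),(-34,-21),(-34,21),(-21,34),(21,34)],float)
q=proj(c,[[577.5+np.cos(a)*u-np.sin(a)*v,28+np.sin(a)*u+np.cos(a)*v,29] for u,v in o])
for P in(p,q): cv2.polylines(im,[P.round().astype(int).reshape(-1,1,2)],True,(0,255,0),1)
cv2.imwrite('pics/w7v.png',im)
E
```

```text
t 13.88 pos [578.2  28.1 115.1] yaw -0.278 w 70.3 g 0.0 F [-0.5  0.2 -0.6]
 turn [ 0.    -0.     0.002] shift [-0.03  0.01  3.02]
[ 0.42  0.4  -0.67  1.69  0.27  1.15 -2.17]
puck [277. 219.] [355. 293.]
```

View pics/w7v.png

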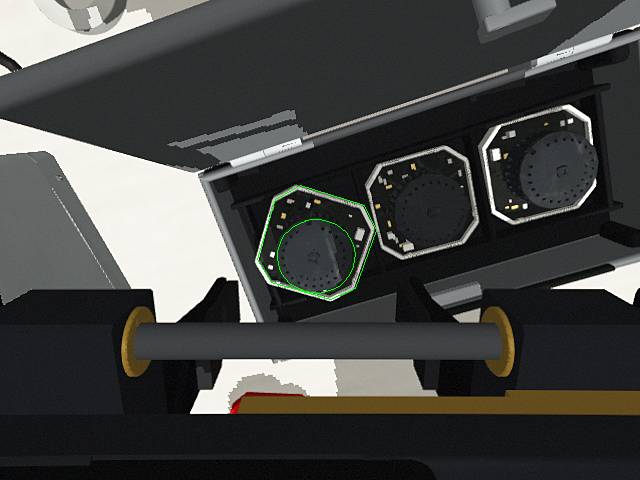

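The overlay fits the turned unit in the left pocket (puck (316,256), yaw −33.5°). The other two sit square. I'll check feeder clearance before going down.

```bash
python3 - <<'E'
from h import *
w=cam('w1'); s=cam('scene0'); v=cam('w7')
print('feeder bottom right w1',[onz(w,p,0).round() for p in((135,75),(95,0),(35,85))])
b=onz(s,(258,358),0); print('scene near corner bottom',b.round())
for z in(60,80,100,120,140): print(z,proj(s,[b[0],b[1],z]).round())
print('scene right-rear', [onz(s,p,z).round() for p in((223,305),) for z in(60,80,100,120)])
print('w7 edge',[onz(v,p,z).round() for p in((40,152),(128,290)) for z in(0,60,100)])
E
```

```text
feeder bottom right w1 [array([537., 173.,   0.]), array([612., 206.,   0.]), array([526., 287.,   0.])]
scene near corner bottom [551. 156.   0.]
60 [[256. 333.]]
80 [[255. 325.]]
100 [[254. 316.]]
120 [[253. 306.]]
140 [[252. 297.]]
scene right-rear [array([638., 133.,  60.]), array([623., 148.,  80.]), array([608., 164., 100.]), array([592., 179., 120.])]
w7 edge [array([684., 193.,   0.]), array([676., 153.,  60.]), array([671., 126., 100.]), array([574., 177.,   0.]), array([590., 140.,  60.]), array([601., 115., 100.])]
```

Emit:
play_rows --plan '[[[0,0,0.8],[0,0,0],70],[[0,0,0.8],[0,0,0],70],[[0,0,0.8],[0,0,0],70],[[-0.02,0,0.6],[0,0,0],70],[[0,0,0],[0,0,0],40],[[0,0,0],[0,0,0],40],[[0,0,0],[0,0,0],40],[[0,0,0],[0,0,0],40]]' --grip_force 20

```text
time_s: 14.88
ee_pos: [578.4, 28.0, 40.8]
tcp_rot: [0.99, -0.14, 0.001, -0.0]
ft_force: [1.0, 0.3, 1.6]
gripper_width: 45.2
grip_force: 20.0
```

Emit:
play_rows --plan '[[[0,0,-0.4],[0,0,0],40],[[0,0,-0.4],[0,0,-0.15],40],[[0,0,0],[0,0,-0.16],40],[[0,0,0],[0,0,-0.16],40],[[0,0,0],[0,0,-0.145],40],[[0,0,0],[0,0,0],40],[[0,0,0],[0,0,0],40]]'

```text
time_s: 15.75
ee_pos: [577.9, 27.8, 60.3]
tcp_rot: [0.986, 0.164, 0.0, 0.0]
ft_force: [0.8, -0.3, -1.0]
gripper_width: 45.4
grip_force: 20.0
```

```bash
python3 - <<'E'
from h import *
snap('wrist','w8'); to(578,28.5,30,0.335)
c=cam('w8'); im=cv2.imread('pics/w8.png'); g=cv2.cvtColor(im,cv2.COLOR_BGR2GRAY)
o=r.get_obs(); p=o['ee_pos']; zt=p[2]-19.5+9; a=.03
O=np.array([(34,21),(34,-21),(21,-34),(-21,-34),(-34,-21),(-34,21),(-21,34),(21,34)],float)
def sc(v):
    dx,dy,a,z=v; q=proj(c,[[p[0]+dx+np.cos(a)*u-np.sin(a)*w,p[1]+dy+np.sin(a)*u+np.cos(a)*w,z] for u,w in O[[6,7,0,1,2,3]]])
    L=np.concatenate([np.linspace(q[i],q[i+1],20) for i in range(5)]); L=L[(L[:,1]<290)]
    b=cv2.GaussianBlur(g,(5,5),0); return np.mean([b[int(y),int(x)] for x,y in L])
best=sorted([(sc((dx,dy,a,zt)),dx,dy,round(a,3)) for dx in np.arange(-6,6.1,1) for dy in np.arange(-5,5.1,1) for a in np.arange(-.13,.2,.02)])[-6:]
for b in best: print(b)
E
```

```text
t 15.8 pos [577.8  27.8  60.3] yaw 0.331 w 45.0 g 20.0 F [-0.1 -0.4 -0.5]
 turn [ 0.    -0.    -0.004] shift [ 0.02 -0.02  1.21]
(np.float64(159.26923076923077), np.float64(-2.0), np.float64(-2.0), np.float64(-0.03))
(np.float64(162.81012658227849), np.float64(-2.0), np.float64(-2.0), np.float64(-0.01))
(np.float64(163.89743589743588), np.float64(-2.0), np.float64(-2.0), np.float64(0.07))
(np.float64(164.22784810126583), np.float64(-2.0), np.float64(-2.0), np.float64(0.05))
(np.float64(167.08860759493672), np.float64(-2.0), np.float64(-2.0), np.float64(0.03))
(np.float64(168.34615384615384), np.float64(-2.0), np.float64(-2.0), np.float64(0.01))
```

Emit:
play_rows --plan '[[[0.09,-0.06,0],[0,0,0],40],[[0,0,0.5],[0,0,0],40],[[0,0,0.3],[0,0,0],40],[[0,0,0.2],[0,0,0],40],[[0,0,0.2],[0,0,0],40],[[0,0,0],[0,0,0],40]]'

```text
time_s: 16.55
ee_pos: [579.2, 30.0, 29.7]
tcp_rot: [0.986, 0.166, -0.0, -0.0]
ft_force: [0.5, -0.4, -1.8]
gripper_width: 45.3
grip_force: 20.0
```

Emit:
play_rows --plan '[[[0,0,0.1],[0,0,0],40],[[0,0,0.1],[0,0,0],40],[[0,0,0],[0,0,0],40]]'

```text
time_s: 16.92
ee_pos: [579.4, 30.0, 25.0]
tcp_rot: [0.986, 0.166, 0.0, 0.0]
ft_force: [0.6, 0.1, 0.1]
gripper_width: 45.4
grip_force: 20.0
```

Emit:
play_rows --plan '[[[0,0,0],[0,0,0],62],[[0,0,0],[0,0,0],62],[[0,0,0],[0,0,0],62],[[0,0,-0.8],[0,0,0],62],[[0,0,-1],[0,0,0.1],62],[[0,0,-1],[0,0,0.1],62],[[0,0,-0.8],[0,0,0.1],62],[[0,0,0],[0,0,0],62]]'

```text
time_s: 17.92
ee_pos: [580.7, 30.4, 117.8]
tcp_rot: [1.0, 0.017, 0.002, 0.0]
ft_force: [0.0, -1.0, -0.3]
gripper_width: 62.0
grip_force: 0.0
```

Emit:
play_rows --plan '[[[0,0,0],[0,0,0],62],[[0,0,0],[0,0,0],62]]'

```text
time_s: 18.18
ee_pos: [578.9, 29.9, 114.3]
tcp_rot: [1.0, 0.018, -0.001, -0.0]
ft_force: [-0.5, 0.3, -1.3]
gripper_width: 62.2
grip_force: 0.0
```

```bash
python3 - <<'E'
from h import *
snap('wrist','w9'); snap('scene','sc9'); to(578,28.5,115,0.03)
from scipy.optimize import differential_evolution
c=cam('w9'); g=cv2.cvtColor(cv2.imread('pics/w9.png'),cv2.COLOR_BGR2GRAY); b=cv2.GaussianBlur(g,(0,0),1.0).astype(float)
O=np.array([(33.4,21),(33.4,-21),(21,-33.4),(-21,-33.4),(-33.4,-21),(-33.4,21),(-21,33.4),(21,33.4),(33.4,21)],float)
S=np.concatenate([np.linspace(O[i],O[i+1],20) for i in range(8)]); S=np.c_[S,np.full(len(S),9.)]
def fit(c,b,x0,y0):
    def f(v):
        q=proj(c,Ro.from_euler('ZYX',[v[3],v[4],v[5]]).apply(S)+[x0+v[0],y0+v[1],v[2]])
        q=q[(q[:,0]>0)&(q[:,0]<638)&(q[:,1]>0)&(q[:,1]<278)]
        if len(q)<60: return 0
        return -cv2.remap(b.astype(np.float32),q[:,:1].astype(np.float32),q[:,1:].astype(np.float32),1).mean()
    res=differential_evolution(f,[(-6,6),(-6,6),(0,24),(-.2,.2),(-.25,.25),(-.25,.25)],seed=1,maxiter=150,popsize=12)
    return res.x.round(2),round(res.fun)
for n,y in(('left',77),('mid',0),('right',-77)): print(n,fit(c,b,580.3-.03*y,-48.5+y))
c6=cam('w6'); g6=cv2.GaussianBlur(cv2.cvtColor(cv2.imread('pics/w6.png'),cv2.COLOR_BGR2GRAY),(0,0),1.0)
print('right w6',fit(c6,g6,582.6,-125.5))
E
```

```text
t 18.27 pos [579.   30.  114.4] yaw 0.035 w 61.7 g 0.0 F [-0.9  0.6  0. ]
 turn [-0.     0.001  0.005] shift [-0.04  0.06 -0.03]
left (array([-0.91,  0.08,  3.35,  0.03,  0.05,  0.  ]), -191)
mid (array([0.21, 1.23, 5.18, 0.  , 0.01, 0.01]), -164)
right (array([ 1.56,  0.64,  6.22, -0.01,  0.01,  0.01]), -173)
right w6 (array([ 1.99, -0.77,  3.72, -0.  , -0.03,  0.02]), -188)
```

All three units fit as seated: height about 4 mm and tilt near 0. Next I reach behind the lid, to the right of the wing, and pull it over.

Emit:
play_rows --plan '[[[0,0.3,-1],[0,0,0],20],[[0,0.6,-1],[0,0,0],0],[[0,0.7,-1],[0,0,0],0],[[0,0.7,-1],[0,0,0],0],[[0,0.8,-1],[0,0,0],0],[[0.7,0.8,0],[0,0,0],0],[[0.9,0.8,0],[0,0,0],0],[[0.9,0.7,0],[0,0,0],0]]'

```text
time_s: 19.27
ee_pos: [646.9, -103.8, 239.6]
tcp_rot: [1.0, 0.017, -0.0, 0.0]
ft_force: [0.1, 0.9, 0.4]
gripper_width: 0.9
grip_force: 0.0
```

Emit:
play_rows --plan '[[[0.9,0,0],[0,0,0],0],[[0.9,0,0],[0,0,0],0],[[0.8,0,0],[0,0,0],0],[[0.4,0,0],[0,0,0],0],[[0,0,0],[0,0,0],0],[[0,0,0],[0,0,0],0]]'

```text
time_s: 20.02
ee_pos: [721.0, -100.3, 240.2]
tcp_rot: [1.0, 0.017, -0.0, 0.0]
ft_force: [-0.6, 0.4, -0.2]
gripper_width: 0.6
grip_force: 0.0
```

```bash
cat >> h.py <<'E'
def loc():
    o=r.get_obs(); d=o['ee_pos'][:2]-[580.3,-48.5]; a=.03
    return np.array([np.cos(a)*d[0]+np.sin(a)*d[1],-np.sin(a)*d[0]+np.cos(a)*d[1],o['ee_pos'][2]]).round(1)
E
python3 - <<'E'
from h import *
from scipy.optimize import least_squares
print(loc()); to(580,-48,240,.03); print(r.get_obs()['qpos'].round(2))
snap('wrist','w10'); snap('scene','sc10')
# where lid top edge should be in wrist view for various lid angles (outer edge, y=-40..-80)
c=cam('w10'); g=cv2.GaussianBlur(cv2.cvtColor(cv2.imread('pics/w10.png'),cv2.COLOR_BGR2GRAY),(0,0),1)
print(proj(c,[r.get_obs()['ee_pos']]))
E
```

```text
[139.  -56.  240.2]
t 20.02 pos [ 721.  -100.3  240.2] yaw 0.034 w 0.6 g 0.0 F [-0.6  0.4 -0.2]
 turn [0.    0.    0.004] shift [-5.57 -2.26  0.01]
[ 0.44  0.64 -0.65  1.07  0.37  1.53 -1.65]
[[315.26363871 298.85865476]]
```

Emit:
play_rows --plan '[[[0,0,0.8],[0,0,0],0],[[0,0,0.8],[0,0,0],0],[[0,0,0.8],[0,0,0],0],[[0,0,0.6],[0,0,0],0],[[-0.6,0,0],[0,0,0],0],[[-0.6,0,0],[0,0,0],0],[[-0.5,0,0],[0,0,0],0],[[-0.5,0,0],[0,0,0],0]]'

```text
time_s: 21.12
ee_pos: [666.9, -102.0, 165.3]
tcp_rot: [1.0, 0.017, 0.001, 0.0]
ft_force: [1.8, 0.2, 2.1]
gripper_width: 0.4
grip_force: 1.4
```

Emit:
play_rows --plan '[[[-0.6,0,0.05],[0,0,0],0],[[-0.7,0,0.1],[0,0,0],0],[[-0.6,0,0.2],[0,0,0],0],[[-0.7,0,0.3],[0,0,0],0],[[-0.6,0,0.4],[0,0,0],0],[[-0.5,0,0.45],[0,0,0],0],[[-0.4,0,0.6],[0,0,0],0],[[-0.4,0,0.55],[0,0,0],0]]'

```text
time_s: 22.12
ee_pos: [553.9, -105.9, 98.2]
tcp_rot: [1.0, 0.017, 0.001, 0.0]
ft_force: [1.0, -0.1, 0.8]
gripper_width: 0.7
grip_force: 0.5
```

```bash
python3 - <<'E'
from h import *
print(loc(), r.get_obs()['ft_force'].round(1))
E
```

```text
[-28.1 -56.6  98.2] [ 1.  -0.1  0.8]
```

Emit:
play_rows --plan '[[[-0.16,0,0.45],[0,0,0],0],[[-0.16,0,0.45],[0,0,0],0],[[-0.1,0,0.35],[0,0,0],0],[[0,0,0.3],[0,0,0],0],[[0,0,0.05],[0,0,0],0],[[0,0,0],[0,0,0],0]]'

```text
time_s: 22.88
ee_pos: [543.7, -106.2, 58.8]
tcp_rot: [1.0, 0.017, 0.0, -0.0]
ft_force: [-0.3, -0.3, -0.2]
gripper_width: 0.4
grip_force: 0.0
```

```bash
python3 - <<'E'
from h import *
print(loc(), r.get_obs()['ft_force'].round(1))
E
```

```text
[-38.4 -56.5  58.8] [-0.3 -0.3 -0.2]
```

Emit:
play_rows --plan '[[[0,0,0.1],[0,0,0],0],[[0,0,0.1],[0,0,0],0],[[0,0,0],[0,0,0],0]]'

```text
time_s: 23.25
ee_pos: [543.7, -106.3, 54.1]
tcp_rot: [1.0, 0.017, 0.0, 0.0]
ft_force: [-0.8, -0.8, 4.2]
gripper_width: 0.8
grip_force: 2.0
```

The lid is down on its seal at 4 N with nothing blocking it. I'll move over the wing with the tool turned 90° so the fingers close across the bar.

Emit:
play_rows --plan '[[[0,0,-0.9],[0,0,0],20],[[-0.1,0,-0.9],[0,0,0],40],[[-0.1,-0.4,-0.9],[0,0,0],40],[[-0.1,-0.6,-0.9],[0,0,0],40],[[0,-0.6,-0.9],[0,0,0],40],[[0,-0.6,-0.9],[0,0,0],40],[[0,0,0],[0,0,-0.17],40],[[0,0,0],[0,0,-0.18],40]]'

```text
time_s: 24.25
ee_pos: [534.3, -51.4, 189.1]
tcp_rot: [0.981, 0.194, 0.0, 0.0]
ft_force: [-0.0, 0.5, 0.4]
gripper_width: 39.8
grip_force: 0.0
```

Emit:
play_rows --plan '[[[0,0,0],[0,0,-0.18],40],[[0,0,0],[0,0,-0.18],40],[[0,0,0],[0,0,-0.18],40],[[0,0,0],[0,0,-0.18],40],[[0,0,0],[0,0,-0.18],40],[[0,0,0],[0,0,-0.18],40],[[0,0,0],[0,0,-0.14],40],[[0,0,0],[0,0,0],40]]'

```text
time_s: 25.25
ee_pos: [534.1, -51.6, 188.7]
tcp_rot: [0.696, 0.718, 0.0, -0.0]
ft_force: [0.6, -0.0, 0.3]
gripper_width: 40.0
grip_force: 0.0
```

Emit:
play_rows --plan '[[[0,0,0],[0,0,0],40],[[0,0,0],[0,0,0],40]]'

```text
time_s: 25.5
ee_pos: [534.1, -51.5, 188.8]
tcp_rot: [0.696, 0.718, -0.0, 0.0]
ft_force: [0.3, 0.3, -0.3]
gripper_width: 40.4
grip_force: 0.0
```

```bash
python3 - <<'E'
from h import *
snap('wrist','w11'); snap('scene','sc11'); print(loc()); to(533.3,-49.9,75,1.6); print(r.get_obs()['qpos'].round(2))
c=cam('w11'); g=cv2.cvtColor(cv2.imread('pics/w11.png'),cv2.COLOR_BGR2GRAY)
p=proj(c,[[533.3,-49.9,75]])[0]; print(p)
u,v=p.astype(int); np.set_printoptions(linewidth=250)
print(g[v-50:v+50:4,u-48:u+48:4])
E
```

```text
[-46.2  -1.6 188.8]
t 25.6 pos [534.2 -51.5 188.8] yaw 1.603 w 40.4 g 0.0 F [0.4 0.1 0.7]
 turn [0.    0.    0.003] shift [ 0.07 -0.03  4.55]
[ 0.86  0.3  -1.    1.7   0.26  1.28 -0.15]
[317.60965741 229.53513597]
[[165 165 167 169 167 170  99  95  96  98  98 100 100  95  94  96  95  96  95  95 101  97  95  94]
 [163 167 169 168 172 172  93  94  93  97  96  96  96  98  98  95  97  97  95  97  98  95  94  95]
 [166 167 164 167 167 174  95  96  98  98  96  92  98  94  97  98  99  96  95  96  98  99  92  96]
 [164 168 168 167 165 172  94  95  95  96  97  94  93  99  94  94  97  96  96  98  94  97  96  93]
 [166 165 168 169 167 167  94  97  98  95  96  95  96  97  96  98  95  95  99  95  94  96  93  95]
 [169 169 168 166 165 173  92  96  99  95  98 103   7   4  25  95  98  97  97  99  95  97  97  95]
 [167 168 170 167 164 173  90  95 101  97  96 112  17  16  15 100  97 100  94  97  94  97  96  97]
 [167 170 171 169 166 175  93  94  95 113 141 155  20  19  19 151  82  98  97  97  95  94  97  95]
 [167 171 171 171 168 173  87  92 102 135 145  84  17  17  16 156 139  96  93  95  95  94  93 
[... 889 characters left out ...]
5  93]
 [171 172 169 170 170 169  82  96  93  93  98  19  20  16 100  90  94  95  95  95  93  79  90  89]
 [237 240 240 240 242 243  80  94  95  92  95   7  13   9  93  95  94  92  93  92  91  77  95  93]
 [243 244 244 244 245 246  76  94  95  96  92  95  92  93  92  94  89  97  94  95  92  81  92  93]
 [243 245 243 243 245 245  77  96  96  93  89  91  91  92  93  95  95  92  93  92  93  89  95  90]
 [242 243 243 244 244 244  78  91  96  95  96  90  94  94  89  88  95  95  92  97  90  89  90  93]
 [242 243 243 243 243 244  76  93  95  92  94  94  95  94  92  91  97  92  94  95  91  96  93  89]
 [243 243 243 243 243 244  66  92  94  95  96  94  95  92  95  93  94  91  93  92  91  95  89  97]]
```

```bash
python3 - <<'E'
from h import *
c=cam('w11'); g=cv2.cvtColor(cv2.imread('pics/w11.png'),cv2.COLOR_BGR2GRAY)
m=(g<50).astype(np.uint8); n,l,st,ce=cv2.connectedComponentsWithStats(m); k=l[240,321]; print(st[k],ce[k])
pts=np.argwhere(l==k)[:,::-1].astype(np.float32); rc=cv2.minAreaRect(pts); b=cv2.boxPoints(rc); print(rc)
for z in(74.5,):
    w=[onz(c,q,z).round(1) for q in b]; print(w, onz(c,rc[0],z).round(1))
# end points: mean u of dark px near top / bottom -> bar direction
ys=pts[:,1]; mid=lambda a,b:pts[(ys>=a)&(ys<b)].mean(0)
y0,y1=ys.min(),ys.max(); A=mid(y0+2,y0+10);B=mid(y1-9,y1-1); print(A,B); 
WA,WB=onz(c,A,74.5),onz(c,B,74.5); d=WA-WB; print(WA,WB,'bar yaw',np.arctan2(d[1],d[0]))
E
```

```text
[309 198  20  59 886] [318.75282167 226.84875847]
((318.5, 227.0), (58.0, 19.0), 90.0)
[array([526.5, -27.3,  74.5]), array([539.9, -26.8,  74.5]), array([541.5, -69.9,  74.5]), array([527.6, -70.3,  74.5])] [533.9 -48.1  74.5]
[320.823   203.65486] [316.81415 250.38052]
[534.99943864 -31.04028635  74.5       ] [533.20414356 -65.80778066  74.5       ] bar yaw 1.5192049767516986
```

Emit:
play_rows --plan '[[[0.12,0,0.9],[0,0,0.07],40],[[0,0,0.9],[0,0,0],40],[[0,0,0.9],[0,0,0],40],[[0,0,0.9],[0,0,0],40],[[0,0,0.8],[0,0,0],40],[[0,0,0.4],[0,0,0],40],[[0,0,0.2],[0,0,0],40],[[0,0,0],[0,0,0],40]]' --grip_force 40

```text
time_s: 26.6
ee_pos: [534.2, -48.5, 64.0]
tcp_rot: [0.72, 0.694, 0.0, 0.0]
ft_force: [-0.3, 1.1, 1.0]
gripper_width: 40.2
grip_force: 0.0
```

Emit:
play_rows --plan '[[[0,0,0],[0,0,0],2],[[0,0,0],[0,0,0],2],[[0,0,0],[0,0,0],2],[[0,0,0],[0,0,0],2]]'

```text
time_s: 27.1
ee_pos: [535.1, -48.6, 64.2]
tcp_rot: [0.72, 0.694, 0.001, 0.001]
ft_force: [2.3, -0.3, -5.1]
gripper_width: 9.6
grip_force: 40.0
```

```bash
python3 - <<'E'
from h import *
print(loc()); to(533.9,-48.5,57,1.53); print(r.get_obs()['torque'].round(2))
E
```

```text
[-45.1   1.3  64.2]
t 27.1 pos [535.1 -48.6  64.2] yaw 1.534 w 9.6 g 40.0 F [ 2.3 -0.3 -5.1]
 turn [ 0.003 -0.     0.004] shift [ 0.   -0.05  0.29]
[-0.04 -0.15 -0.04]
```

Emit:
play_rows --plan '[[[0,0,0.1],[0,0,0],2],[[0,0,0.1],[0,0,0],2],[[0,0,0.08],[0,0,0],2],[[0,0,0],[0,0,0],2],[[0,0,0],[0,0,0],2]]'

```text
time_s: 27.72
ee_pos: [534.5, -48.6, 59.0]
tcp_rot: [0.72, 0.694, -0.0, 0.001]
ft_force: [-11.1, -2.1, 30.6]
gripper_width: 9.4
grip_force: 40.0
```

Emit:
play_rows --plan '[[[0,0,0],[0,0,0.1],2],[[0,0,0],[0,0,0.1],2],[[0,0,0],[0,0,0.1],2],[[0,0,0],[0,0,0.1],2],[[0,0,0],[0,0,0],2]]'

```text
time_s: 28.35
ee_pos: [534.5, -48.6, 59.1]
tcp_rot: [0.844, 0.536, -0.0, 0.001]
ft_force: [-10.7, -0.9, 29.8]
gripper_width: 9.6
grip_force: 40.0
```

```bash
python3 - <<'E'
from h import *
print(loc()); to(533.9,-48.5,57,0.03); print(r.get_obs()['torque'].round(2))
E
```

```text
[-45.8   1.3  59.1]
t 28.35 pos [534.5 -48.6  59.1] yaw 1.132 w 9.6 g 40.0 F [-10.7  -0.9  29.8]
 turn [2.000e-03 1.000e-03 1.102e+00] shift [-0.02 -0.    0.08]
[-0.15  2.35 -0.06]
```

Emit:
play_rows --plan '[[[0,0,0],[0,0,0.14],2],[[0,0,0],[0,0,0.14],2],[[0,0,0],[0,0,0.14],2],[[0,0,0],[0,0,0.14],2],[[0,0,0],[0,0,0.14],2],[[0,0,0],[0,0,0.14],2],[[0,0,0],[0,0,0.14],2],[[0,0,0],[0,0,0.1],2]]'

```text
time_s: 29.35
ee_pos: [534.4, -48.6, 59.1]
tcp_rot: [1.0, 0.025, 0.0, 0.001]
ft_force: [-10.8, -0.4, 28.2]
gripper_width: 9.3
grip_force: 40.0
```

Emit:
play_rows --plan '[[[0,0,0],[0,0,0.06],2],[[0,0,0],[0,0,0],2]]'

```text
time_s: 29.6
ee_pos: [534.4, -48.6, 59.1]
tcp_rot: [1.0, -0.003, 0.0, 0.001]
ft_force: [-10.3, -0.9, 27.4]
gripper_width: 9.7
grip_force: 40.4
```

```bash
python3 - <<'E'
from h import *
print(loc()); to(533.9,-48.5,57,0.03); print(r.get_obs()['torque'].round(2))
E
```

```text
[-45.9   1.3  59.1]
t 29.6 pos [534.4 -48.6  59.1] yaw -0.006 w 9.7 g 40.4 F [-10.3  -0.9  27.4]
 turn [ 0.002 -0.001 -0.036] shift [-0.02 -0.    0.08]
[-0.14  2.39  0.55]
```

The end stop has been reached: torque is 0.55 N m and yaw is at the case's own. I'll release, rise and check numerically.

Emit:
play_rows --plan '[[[0,0,0],[0,0,0],40],[[0,0,0],[0,0,0],40],[[0,0,0],[0,0,0],40],[[0,0,-0.5],[0,0,0],40],[[0,0,-0.9],[0,0,0],40],[[0,0,-1],[0,0,0],40],[[0,0,-1],[0,0,0],40],[[0,0,-1],[0,0,0],40]]'

```text
time_s: 30.6
ee_pos: [533.8, -48.5, 168.1]
tcp_rot: [1.0, -0.003, -0.0, 0.0]
ft_force: [0.8, 1.2, 0.3]
gripper_width: 39.8
grip_force: 0.0
```

Emit:
play_rows --plan '[[[0,0,-0.6],[0,0,0],40],[[0,0,0],[0,0,0],40],[[0,0,0],[0,0,0],40]]'

```text
time_s: 30.98
ee_pos: [533.5, -48.6, 180.9]
tcp_rot: [1.0, -0.003, -0.001, -0.0]
ft_force: [0.1, -0.4, -0.3]
gripper_width: 39.9
grip_force: 0.0
```

```bash
python3 - <<'E'
from h import *
to(534,-48.5,190,0.03); snap('wrist','w12'); snap('scene','sc12')
c=cam('w12'); g=cv2.cvtColor(cv2.imread('pics/w12.png'),cv2.COLOR_BGR2GRAY)
u,v=proj(c,[[534.4,-48.5,74.5]])[0].astype(int); m=(g<50).astype(np.uint8); n,l,st,ce=cv2.connectedComponentsWithStats(m); k=l[v,u]; print(u,v,st[k],ce[k])
pts=np.argwhere(l==k)[:,::-1].astype(np.float32); ys=pts[:,1]; y0,y1=ys.min(),ys.max(); mid=lambda a,b:pts[(ys>=a)&(ys<b)].mean(0)
A=mid(y0+2,y0+10);B=mid(y1-9,y1-1); WA,WB=onz(c,A,73.5),onz(c,B,73.5); d=WA-WB; print(WA,WB,'bar yaw',np.arctan2(d[1],d[0]))
np.set_printoptions(linewidth=250); print(g[v-50:v+50:5,u-48:u+48:5])
# rim/lid front edge in scene: lid front-top edge vs model
s=cam('sc12'); gs=cv2.cvtColor(cv2.imread('pics/sc12.png'),cv2.COLOR_BGR2GRAY); a=.03
W=lambda x,y,z:[581+np.cos(a)*x-np.sin(a)*y,-48.5+np.sin(a)*x+np.cos(a)*y,z]
for y in(60,90): 
    for z in(52,44): print('y',y,'z',z,proj(s,[W(-68,y,z)]).round(1))
    q=proj(s,[W(-68,y,50)])[0]; X,Y=q.round().astype(int); print(gs[Y-10:Y+12,X])
E
```

```text
t 30.98 pos [533.5 -48.6 180.9] yaw -0.006 w 39.9 g 0.0 F [ 0.1 -0.4 -0.3]
 turn [-0.     0.001 -0.036] shift [ 0.02 -0.   -0.36]
315 233 [308 202  20  59 872] [317.25229358 230.81422018]
[552.73589486 -49.21432912  73.5       ] [518.56787536 -50.07167124  73.5       ] bar yaw 0.02508668254259866
[[ 92  94  94  89  87  90  91  90  91  93  92  89  90  89  94  89  89  91  92  92]
 [ 92  93  91  91  91  93  92  87  94  91  91  88  92  89  93  90  91  89  90  91]
 [ 78  79  67  73  88  85  87  82  86  90  93  90  90  93  90  88  91  93  91  90]
 [ 91  90  90  90  92  91  90  93  89  92  92  88  89  91  94  92  91  92  90  87]
 [ 91  93  92  87  87  89  88  92  90   0  11  31  90  91  91  92  87  90  88 147]
 [ 91  93  89  92  92  91  92  86  89  15  14  14  80  89  89  92  94  89  91 160]
 [ 91  91  91  91  90  93  88 124 144  17  22   7 146 140  88  92  88  93  95 164]
 [ 92  91  87  92  88  88  89 132 138  19  20  10 138 133  92  93  95  91  92 158]
 [ 92  88  90  90  92  90 139 136 141  14  19  13 142 132 138  88  88  90  92 158]
 [ 86  87  88  89  89  89 134 138 150  19  16  11  31 1
[... 420 characters left out ...]
8 177 170 248 247 245]
 [169 161 165 162 165 161 165 161 165  48  17  16 169 167 169 163 161 244 243 242]
 [165 168 166 170 165 164 167 168 163 170 175 171 167 168 170 172 245 245 244 244]
 [167 170 167 167 169 166 167 169 169 169 168 166 166 169 167 169 245 243 243 243]
 [165 165 166 164 169 166 164 166 170 166 166 168 169 169 171 171 251 244 243 242]
 [168 166 163 161 164 164 162 162 164 162 161 164 167 166 168 164 170 242 242 244]]
y 60 z 52 [[324.  294.8]]
y 60 z 44 [[323.9 298.2]]
[72 73 72 72 71 72 74 74 71 64 59 68 72 70 66 67 67 67 67 67 67 67]
y 90 z 52 [[315.2 304.9]]
y 90 z 44 [[315.2 308.2]]
[ 72  71  72  72  78  96 112 120 120 109  88  97 112 115 106 101 102 103  97  87  88  88]
```

```bash
python3 -c "
from station import r
print(r.sign_off())"
```

```text
the job is handed in; nothing more can be done
None
```

The job is handed in at about 31 s: all three units measured flat in their pockets (unit_c needed a second nudge after wedging on the front rib), and the lid was pressed down and the wing turned clockwise to its end stop; I didn't test by pulling that the lid stays down.

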